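Nest the parts cups on their base and cover the stack

TASK

Put the empty parts cups away: leave the grey cup standing in its round steel base and nest the red cup in it, the yellow cup in the red one and the blue cup on top, each upright and seated right down in the cup below. Then lay the round aluminium cover flat and centred on the blue cup so that it closes the mouth completely. Do not tip any cup over, and leave the flux bottle, the tip cleaner and the roll of tape standing where they are.

Things in the scene. Friction and masses are not known exactly. Their poses are not given: they have to be found in the camera images.
- stack_base: Round dark steel stacking base bolted to the bench, between the stack of green circuit boards and the soldering station; 68 mm across its 4 mm thick flange, with a 9 mm high well in the middle in which the grey cup stands. Origin at the centre of its underside, on the bench top; the well's floor is 4 mm above it.
- grey_cup: The grey plastic parts cup, open at the top, 56 mm high, 70 g; origin at the centre of its underside, z up. Foot 33 mm across, tapered body, then a straight collar (grip here) 62 mm across outside, 56 inside, from 37 mm up to the rim. Inner floor 21 mm above the underside. Same shape as the others. Stands loose in the steel base.
- red_cup: The red plastic parts cup, open at the top, 56 mm high, 70 g; origin at the centre of its underside, z up. Foot 33 mm across, tapered body, then a straight collar (grip here) 62 mm across outside, 56 inside, from 37 mm up to the rim. Inner floor 21 mm above the underside. Nested, it stands on the floor of the cup below, 21 mm higher, about 1.5 mm play a side, its collar above the lower rim.
- yellow_cup: The yellow plastic parts cup, open at the top, 56 mm high, 70 g; origin at the centre of its underside, z up. Foot 33 mm across, tapered body, then a straight collar (grip here) 62 mm across outside, 56 inside, from 37 mm up to the rim. Inner floor 21 mm above the underside. Nested, it stands on the floor of the cup below, 21 mm higher, about 1.5 mm play a side, its collar above the lower rim.
- blue_cup: The blue plastic parts cup, open at the top, 56 mm high, 70 g; origin at the centre of its underside, z up. Foot 33 mm across, tapered body, then a straight collar (grip here) 62 mm across outside, 56 inside, from 37 mm up to the rim. Inner floor 21 mm above the underside. Nested, it stands on the floor of the cup below, 21 mm higher, about 1.5 mm play a side, its collar above the lower rim.
- cover: Flat round aluminium cover (pale, almost white), a plain disc 65 mm across and 6 mm thick, 30 g, lying flat on the bench; origin at the centre of its underside, z up. Both faces are alike.
- flux_bottle: Bystander: small amber bottle with a thin nozzle, yellow label, 40 mm across, 112 mm high, standing loose; origin at the centre of its underside.
- tip_cleaner: Bystander: black round cup with brass wool, 60 mm across, 48 mm high, standing loose; origin at the centre of its underside.
- tape_roll: Bystander: black roll of tape lying flat, 62 mm across, 19 mm high, loose; origin at the centre of its underside.
- solder_station: Fixed obstacle: black soldering station; in its own frame it fills x -0.08 to 0.114 and y -0.056 to 0.056 m, 78 mm high in its front half (x below 0) and 137 mm high behind. Origin on the bench top under it. The stack of circuit boards on the other side of the base is 38 mm high and reaches to about y = 0.022 m, x = 0.35 to 0.56 m.
- fume_funnel: Fixed obstacle: end of the fume extraction duct hanging behind the base. It fills x -0.21 to 0.06 and y -0.105 to 0.065 m in its own frame, from the bench to 0.21 m above it, with a thick hose (x above -0.13) rising from it. Origin on the bench top.
Things that resemble listed ones, but are neither listed nor needed, are in the scene too. There is more than one size of the stack_base; the one meant has the size given above.

How it is judged (in metres and radians):
At the end, for the whole second after the job is handed in: Grey cup in the base (6 mm); red in grey, yellow in red, blue in yellow, each within 4 mm of the axis of the cup below and 18 to 24 mm above it; cups upright (0.08 rad); cover flat on the blue rim, centred within 5 mm; all at rest; bystanders within 20 mm of where they stood (horizontal distance between grey_cup and stack_base below 0.006 m and z of grey_cup in the frame of stack_base between 0.002 and 0.007 m and horizontal distance between red_cup and grey_cup below 0.004 m and z of red_cup in the frame of grey_cup between 0.018 and 0.024 m and horizontal distance between yellow_cup and red_cup below 0.004 m and z of yellow_cup in the frame of red_cup between 0.018 and 0.024 m and horizontal distance between blue_cup and yellow_cup below 0.004 m and z of blue_cup in the frame of yellow_cup between 0.018 and 0.024 m and angle between each of grey_cup, red_cup, yellow_cup, blue_cup's own z axis and vertical below 0.08 rad and horizontal distance between cover and blue_cup below 0.005 m and z of cover in the frame of blue_cup between 0.053 and 0.0595 m and (angle between cover's own z axis and vertical below 0.08 rad or angle between cover's own z axis and vertical above 3.06 rad) and linear speed of each of grey_cup, red_cup, yellow_cup, blue_cup, cover below 0.02 m/s and distance of each of flux_bottle, tip_cleaner, tape_roll from where it was at the start of the episode below 0.02 m); the robot touches nothing.
It fails at once if a cup is tipped over (leans more than 0.8 rad) (angle between any of grey_cup, red_cup, yellow_cup, blue_cup's own z axis and vertical above 0.8 rad).
It fails at once if the flux bottle, tip cleaner or tape roll is shoved more than 20 mm or knocked over (distance of any of flux_bottle, tip_cleaner, tape_roll from where it was at the start of the episode above 0.02 m or angle between any of flux_bottle, tip_cleaner, tape_roll's own z axis and vertical above 0.5 rad).
It also fails if it takes over 72 s, if anything falls off the work surface, if the arm or the gripper's body presses on something with over 40 N, if the wrist force passes 120 N, or if a joint passes its speed limit or range.

ROBOT

A 6-joint arm with a two-finger parallel gripper is mounted at the origin on a cart in front of the work surface, level with it; the furniture and walls round the work are solid. World frame = base frame: x ahead of the robot, y to its left, z up, the work surface at z = 0. Lengths are in mm, angles in rad, forces in N, time in s.
With the tool pointing down it reaches from about 400 to 925 mm from the base axis. Payload 12.5 kg.
Tool frame: the origin (TCP) lies between the finger pads; the fingertips stand env.tip_extent ahead of it and the grasp point (between the pads) lies 11 mm behind it (env.tip_extent is the distance from the TCP to the fingertips, in mm); z points along the fingers, y is the line along which they close (so a half turn about z gives the same grasp; the last joint's range is limited). The gripper opens to 95 mm and grips with 3 to 60 N. Pads are 20 mm wide; open, the fingers measure 119 mm over their backs; the gripper's body (75 mm by 180 mm) begins 59 mm behind the grasp point.
Start: joints at [-1.41, 0.491, 1.559, -0, 1.092, -0.106], TCP at [164.801, -602.898, 222.661] pointing down, gripper open.
Joint ranges: [-3.1, 3.1], [-0.84, 2.19], [0.05, 2.79], [-1.13, 4.28], [0.06, 2.93], [-2.69, 2.69]. Speed limits (rad/s): [2.22, 2.22, 2.79, 3.14, 3.14, 3.14].

INTERFACE

Orientations are given as [roll, pitch, yaw] about the fixed x, y, z axes, in that order (R = Rz(yaw) Ry(pitch) Rx(roll)).
In Python, from cell import env gives the robot as it stands.
- The arm moves only by the tool carry_out, never from a script. Its argument "motion" is a list of rows, each a list of 5 numbers: the shift along the tool's x, y, z in mm, then the turn about the tool's z in degrees, then the closure, from 0 (fully open) to 1 (shut). A call has 1 to 12 rows; each row shifts and turns the commanded pose from where the row before left it, along the tool's axes as they then stand; what a row does not reach is not made up. A row lasts 1/10 s, in which the tool goes at most 50 mm and 8.59 degrees, less where a joint would pass 70% of its speed; a pose out of reach is approached as far as the arm can. A call with a gripper value outside its range is refused whole. The fingers move at their own pace and stop on an object; the grip force is fixed at half the most. Time passes only in rows, so rows that do not move let the fingers close. It gives the time, the measured TCP pose, the force, the opening and the grip force at its end, in the units of the state.
- env.state(): the state, without advancing time (a new reading comes with each control period).
- env.read_camera(name): name is "side" or "top"; returns a dict with "color" (384x512x3 uint8, red, green, blue), "K" (3x3 intrinsics, pixels), "dist" ([k1, k2, p1, p2, k3] as OpenCV has them; the pictures are not rectified), "R" (3x3) and "t" (3): a world point X has camera coordinates R X + t. Camera axes: x right, y down, z forward; pixel columns grow to the right and rows downward; lengths in mm; the calibration is good to about 2 mm. A picture is of the moment at which its call begins. There is no depth.
- env.job_done(): hands the job in; it is judged then, once.
The state is a dict: "t": time; "joints": joint angles; "qvel": joint speeds; "tau": joint torques, N m; "eef_pos": TCP position; "tcp_rot": TCP orientation; "ft_force": force on the tool from outside, world axes, zero at the start; "moment": the same for the moment, N m; "opening": opening from 0.0 (shut) to 1.0 (fully open); "grip_force": force on a finger pad.
Only numpy, scipy, OpenCV 4.12 (cv2) and the standard library are available. Lean on these libraries where they do the work, as an engineer would, in place of code of your own. Each camera call takes 0.05 s, during which the arm holds its last target. There are 200 camera calls.

## Working session

There is one attempt and no reset: what is moved stays moved. The work goes in short steps, Python scripts to look and compute and a tool call to move; the robot and the scene stay as the last step left them, time stands still between calls to the robot, and variables do not carry over. Pictures are saved under pics/ and viewed, at most 10 in all, crops included, and the job is handed in when it is done.

Besides the shell and the picture viewer there is one more tool, called after ">>>" in YAML: its name, and indented under it one key for each argument. carry_out: Moves the arm, as the interface text tells. Its arguments: {"type":"object","properties":{"motion":{"type":"array"}},"required":["motion"]}

```bash
ls && mkdir -p pics && python3 - <<'E'
from cell import env
import cv2,numpy as np
np.set_printoptions(precision=3,suppress=True)
print(env.tip_extent, env.state())
for n in("top","side"):
    c=env.read_camera(n); cv2.imwrite(f"pics/{n}0.png",c["color"][:,:,::-1])
    print(n,c["K"],c["dist"],c["R"],c["t"])
E
```

```text
pics
8.0 {'t': 0.0, 'joints': array([-1.41 ,  0.492,  1.559, -0.   ,  1.092, -0.106]), 'qvel': array([-0.,  0.,  0., -0., -0., -0.]), 'tau': array([ -0.001, -61.264, -25.818,   0.069,   0.048,  -0.   ]), 'eef_pos': array([ 164.744, -602.626,  222.043]), 'tcp_rot': array([-3.14 , -0.   ,  0.267]), 'ft_force': array([ 0.265, -0.609,  0.463]), 'moment': array([0.03 , 0.024, 0.037]), 'grip_force': 0.0, 'opening': 0.9950820052698498}
top [[496.901   0.    257.026]
 [  0.    496.901 195.739]
 [  0.      0.      1.   ]] [-0.065  0.     0.     0.     0.   ] [[ 0.    -1.    -0.006]
 [-0.99   0.001 -0.14 ]
 [ 0.14   0.006 -0.99 ]] [-200.912  589.055 1219.322]
side [[365.479   0.    252.485]
 [  0.    365.479 198.599]
 [  0.      0.      1.   ]] [-0.004  0.     0.     0.     0.   ] [[-0.954 -0.301 -0.002]
 [-0.172  0.553 -0.815]
 [ 0.247 -0.777 -0.579]] [481.69  235.335 832.511]
```

View pics/top0.png

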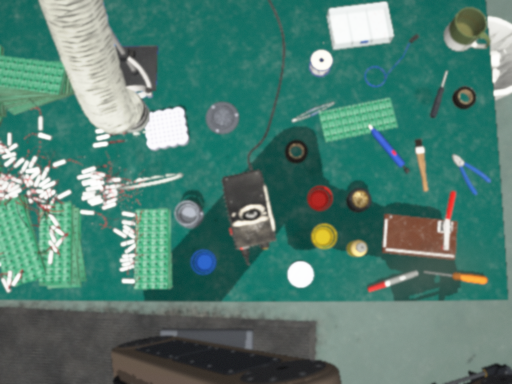

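View pics/side0.png

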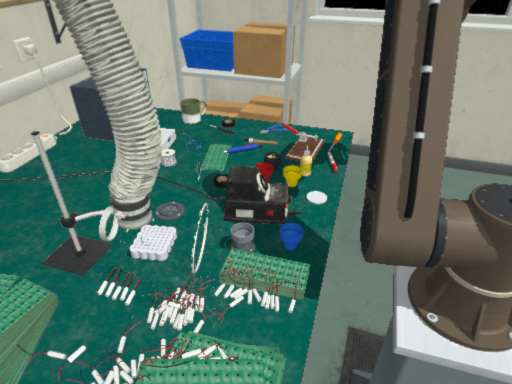

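Top view: grey cup in base at (188,213), red (319,198), yellow (323,236), blue (203,262), cover (301,274), tip cleaner (358,200), flux bottle (358,248), tape (297,151), station around (250,210). The side view shows the same things, with grey at (242,236) and blue at (291,236).

```bash
cat > h.py <<'E'
from cell import env
import cv2,numpy as np
np.set_printoptions(precision=1,suppress=True)
def ray(c,p):
    u=cv2.undistortPoints(np.array([[p]],float),c["K"],c["dist"])[0,0]
    R=np.array(c["R"]);t=np.array(c["t"]); d=R.T@np.array([u[0],u[1],1]); return -R.T@t,d/np.linalg.norm(d)
def plane(c,p,z):
    o,d=ray(c,p); return o+d*(z-o[2])/d[2]
def tri(c1,p1,c2,p2):
    o1,d1=ray(c1,p1);o2,d2=ray(c2,p2)
    s=np.linalg.lstsq(np.c_[d1,-d2],o2-o1,rcond=None)[0]
    a=o1+s[0]*d1;b=o2+s[1]*d2; return (a+b)/2,np.linalg.norm(a-b)
H={"red":((0,9),(172,180)),"yellow":((22,33),),"blue":((105,122),)}
def blob(c,col,roi):
    x0,y0,x1,y1=roi; im=c["color"][y0:y1,x0:x1]
    hsv=cv2.cvtColor(im,cv2.COLOR_RGB2HSV)
    if col=="white": m=cv2.inRange(hsv,(0,0,190),(180,50,255))
    elif col=="grey": m=cv2.inRange(hsv,(0,0,60),(180,75,255))
    else:
        m=0
        for a,b in H[col]: m=m|cv2.inRange(hsv,(a,120,50),(b,255,255))
    cs=max(cv2.findContours(m,cv2.RETR_EXTERNAL,cv2.CHAIN_APPROX_NONE)[0],key=cv2.contourArea)+np.array([x0,y0])
    return cs
E
python3 - <<'E'
from h import *
T=env.read_camera("top");S=env.read_camera("side")
rt=dict(red=(300,180,338,216),yellow=(305,218,342,254),blue=(185,242,222,282),grey=(168,194,208,232),white=(280,255,322,294))
rs=dict(red=(250,158,277,190),yellow=(280,160,301,192),blue=(275,218,308,252),grey=(226,218,258,252),white=(300,186,332,206))
for k in rt:
    a=blob(T,k,rt[k]);(cx,cy),r=cv2.minEnclosingCircle(a);e=cv2.fitEllipse(cv2.convexHull(a))
    b=blob(S,k,rs[k]);x,y,w,h=cv2.boundingRect(b)
    row=y+.55*w/2 if k!="white" else y+h/2-.5
    p=(x+w/2-.5,row)
    print(k,"circ",round(cx,1),round(cy,1),round(r,1),"ell",e,"side",(x,y,w,h),"tri",*tri(T,(cx,cy),S,p),"plane",plane(T,(cx,cy),{"white":6,"grey":60}.get(k,56)))
for k,p,z in(("tip",(358,200),48),("flux",(358,248),80),("tape",(297,151),19)): print(k,plane(T,p,z))
def crop(c,x0,y0,x1,y1,f): return cv2.resize(c["color"][y0:y1,x0:x1,::-1],None,fx=f,fy=f,interpolation=cv2.INTER_CUBIC)
A=crop(T,165,130,385,290,3.6); cv2.imwrite("pics/crop1.png",A)
B=crop(S,210,140,340,270,4.6); cv2.imwrite("pics/crop2.png",B)
E
```

```text
red circ 319.6 197.6 12.9 ell ((319.5692443847656, 197.66929626464844), (24.367111206054688, 25.86032485961914), 41.2579460144043) side (255, 162, 19, 20) tri [ 580.2 -358.8   52.1] 4.849090365319033 plane [ 582.  -357.9   56. ]
yellow circ 323.8 236.0 13.2 ell ((323.8017272949219, 235.69517517089844), (25.257112503051758, 26.358627319335938), 83.07316589355469) side (283, 162, 18, 25) tri [ 485.6 -365.4   65.5] 0.6973451407367907 plane [ 485.9 -366.7   56. ]
blue circ 203.1 261.5 12.7 ell ((203.09616088867188, 261.56488037109375), (24.88385009765625, 25.425247192382812), 99.09801483154297) side (280, 223, 23, 27) tri [422.  -68.4  54.5] 2.554364869529243 plane [423.2 -68.4  56. ]
grey circ 188.6 213.7 14.8 ell ((188.53085327148438, 213.57229614257812), (26.890121459960938, 29.746835708618164), 122.62158966064453) side (230, 222, 25, 30) tri [542.3 -30.1  56.3] 1.651572831069557 plane [541.1 -30.8  60. ]
white circ 300.2 274.1 13.2 ell ((300.1086120605469, 274.0655822753906), (25.96539878845215, 26.327838897705078), 140.2899169921875) side (307, 191, 20, 13) tri [ 390.1 -311.7    1.3] 3.1591253312917096 plane [ 391.7 -311.1    6. ]
tip [ 576.9 -455.8   48. ]
flux [ 455.2 -446.3   80. ]
tape [ 710.1 -305.5   19. ]
```

View pics/crop1.png

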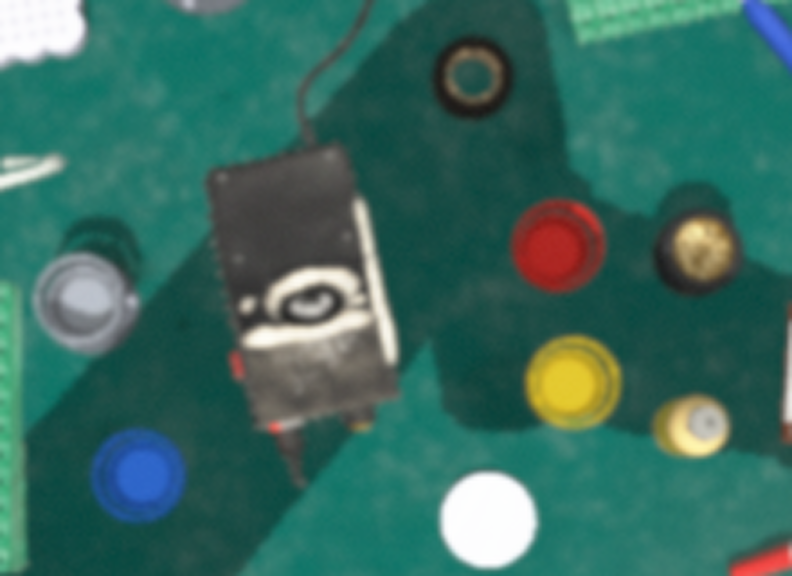

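View pics/crop2.png

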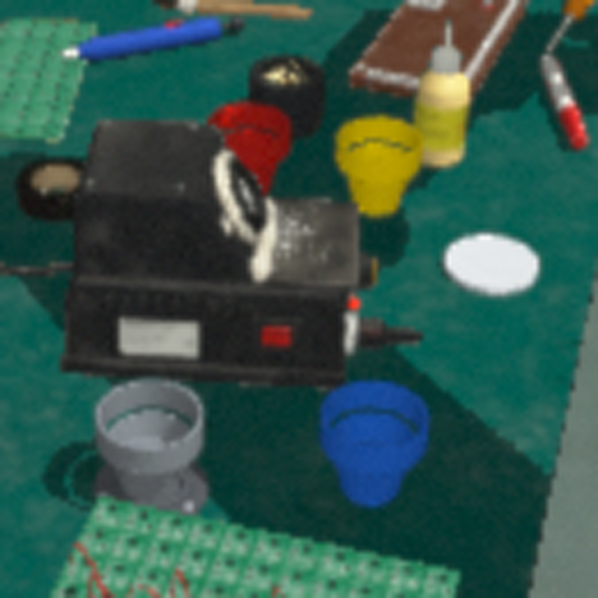

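Cups and cover are located and the heights agree in both views: rims about 56 mm, the grey rim about 60. Next I move towards red with the tool turned 45°, so the fingers clear the yellow cup and the tip cleaner.

>>> carry_out:
  motion:
    - [0, 0, 0, -7.5, 0.1]
    - [0, 0, 0, -7.5, 0.1]
    - [0, 0, 0, -7.5, 0.1]
    - [0, 0, 0, -7.5, 0.1]
    - [48, 12, 0, 0, 0.1]
    - [48, 12, 0, 0, 0.1]
    - [48, 12, 0, 0, 0.1]
    - [48, 12, 0, 0, 0.1]
    - [48, 12, 0, 0, 0.1]
    - [48, 12, 0, 0, 0.1]
    - [48, 12, 0, 0, 0.1]
    - [48, 12, 0, 0, 0.1]

```text
t: 1.4
eef_pos: [504.7, -396.2, 222.6]
tcp_rot: [-3.142, 0.0, 0.79]
ft_force: [0.2, -0.7, -0.4]
opening: 0.899
grip_force: 0.0
```

```bash
cat >> h.py <<'E'
def delta(x,y,z,yawdeg):
    s=env.state();p=s["eef_pos"];a=s["tcp_rot"][2];d=np.array([x,y,z])-p
    print("t",round(s["t"],2),"pose",p,"yaw",np.degrees(a),"-> tool xyz",np.array([np.cos(a)*d[0]+np.sin(a)*d[1],np.sin(a)*d[0]-np.cos(a)*d[1],-d[2]]),"turn",round(float(np.degrees(a)-yawdeg),1),"f",s["ft_force"],"grip",s["grip_force"],"open",round(s["opening"]*95,1))
E
cat > refine.py <<'E'
from h import *
T=env.read_camera("top")
g=cv2.cvtColor(T["color"],cv2.COLOR_RGB2GRAY)
f=6
for n,(cx,cy),z in(("grey",(187.5,214),60),("blue",(203,261.5),56)):
    x0,y0=int(cx)-22,int(cy)-22
    im=cv2.resize(g[y0:y0+44,x0:x0+44],None,fx=f,fy=f,interpolation=cv2.INTER_CUBIC)
    c=cv2.HoughCircles(im,cv2.HOUGH_GRADIENT_ALT,1.5,10,param1=80,param2=0.5,minRadius=60,maxRadius=100)
    if c is not None:
        for u,v,r in c.reshape(-1,c.shape[-1])[:6,:3]:
            p=((u+.5)/f-.5+x0,(v+.5)/f-.5+y0); print(n,np.array(p),r/f,plane(T,p,z))
delta(582,-358,120,45)
E
python3 refine.py
```

```text
grey [186.3 213.1] 12.933101 [542.8 -25.2  60. ]
t 1.45 pose [ 509.8 -392.3  222.4] yaw 45.478000295314416 -> tool xyz [ 75.1  27.4 102.4] turn 0.5 f [ 1.6  4.7 -1. ] grip 0.0 open 85.3
```

>>> carry_out:
  motion:
    - [28, 10, 34, 0, 0.1]
    - [28, 10, 34, 0, 0.1]
    - [27, 9, 34, 0, 0.1]
    - [0, 0, 0, 0, 0.1]
    - [0, 0, 0, 0, 0.1]
    - [0, 0, 0, 0, 0.1]

```text
t: 2.05
eef_pos: [582.0, -359.8, 122.0]
tcp_rot: [3.14, -0.0, 0.79]
ft_force: [0.4, 0.2, 0.2]
opening: 0.901
grip_force: 0.0
```

```bash
python3 - <<'E'
from h import *
delta(582,-358,46,45)
S=env.read_camera("side");T=env.read_camera("top")
A=cv2.resize(S["color"][110:220,210:360,::-1],None,fx=2.6,fy=2.6,interpolation=cv2.INTER_CUBIC)
B=cv2.resize(T["color"][150:260,270:420,::-1],None,fx=2.6,fy=2.6,interpolation=cv2.INTER_CUBIC)
cv2.imwrite("pics/a.png",np.hstack([A,B]))
E
```

```text
t 2.05 pose [ 582.  -359.8  122. ] yaw 45.25937974331785 -> tool xyz [ 1.3 -1.3 76. ] turn 0.3 f [0.4 0.2 0.2] grip 0.0 open 85.6
```

View pics/a.png

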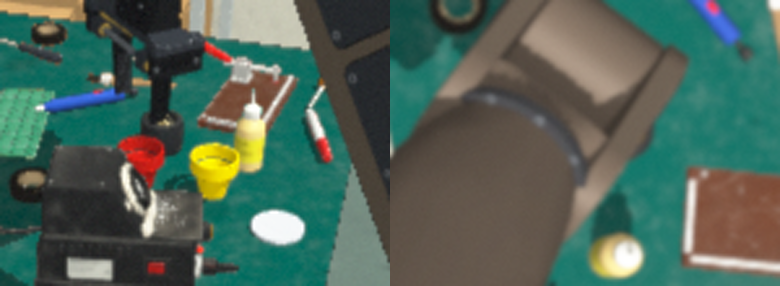

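The side view shows the fingers on either side of the red cup: tips at (122,90) and (158,120) in the crop, cup at (140,150). Descending and gripping.

>>> carry_out:
  motion:
    - [1, -1, 25, 0, 0.1]
    - [0, 0, 25, 0, 0.1]
    - [0, 0, 25, 0, 0.1]
    - [0, 0, 0, 0, 0.1]
    - [0, 0, 0, 0, 0.3]
    - [0, 0, 0, 0, 1]
    - [0, 0, 0, 0, 1]
    - [0, 0, 0, 0, 1]
    - [0, 0, 0, 0, 1]

```text
t: 3.05
eef_pos: [582.5, -357.9, 47.0]
tcp_rot: [3.14, -0.0, 0.791]
ft_force: [-0.6, 0.9, 7.3]
opening: 0.645
grip_force: 30.0
```

>>> carry_out:
  motion:
    - [0, 0, -30, 0, 1]
    - [0, 0, -43, 7.5, 1]
    - [0, 0, -43, 7.5, 1]
    - [0, 0, -42, 7.5, 1]
    - [0, 0, 0, 7.5, 1]
    - [0, 0, 0, 7.5, 1]
    - [0, 0, 0, 7.5, 1]
    - [-5, -41, 0, 0, 1]
    - [-5, -41, 0, 0, 1]
    - [-5, -41, 0, 0, 1]
    - [-5, -41, 0, 0, 1]
    - [-5, -41, 0, 0, 1]

```text
t: 4.25
eef_pos: [555.7, -151.1, 204.0]
tcp_rot: [3.141, -0.0, 0.005]
ft_force: [-0.1, -0.1, -1.2]
opening: 0.643
grip_force: 30.0
```

>>> carry_out:
  motion:
    - [-5, -41, 0, 0, 1]
    - [-5, -41, 0, 0, 1]
    - [-5, -41, 0, 0, 1]
    - [0, 0, 0, 0, 1]
    - [0, 0, 0, 0, 1]
    - [0, 0, 0, 0, 1]

```text
t: 4.85
eef_pos: [540.8, -30.5, 203.8]
tcp_rot: [3.141, -0.001, 0.005]
ft_force: [-1.2, -0.2, -0.9]
opening: 0.644
grip_force: 30.0
```

```bash
cat > see.py <<'E'
from h import *
import sys
n=sys.argv[1]
S=env.read_camera("side");T=env.read_camera("top")
A=cv2.resize(S["color"][165:265,190:320,::-1],None,fx=3,fy=3,interpolation=cv2.INTER_CUBIC)
B=cv2.resize(T["color"][160:260,140:270,::-1],None,fx=3,fy=3,interpolation=cv2.INTER_CUBIC)
cv2.imwrite(f"pics/{n}.png",np.hstack([A,B]))
E
python3 see.py b; python3 -c "
from h import *
delta(541.5,-27,72,0)"
```

```text
t 4.95 pose [540.7 -30.9 203.6] yaw 0.20503443858516487 -> tool xyz [  0.8  -3.9 131.6] turn 0.2 f [-0.5 -0.1 -1. ] grip 29.99877911992371 open 61.1
```

View pics/b.png

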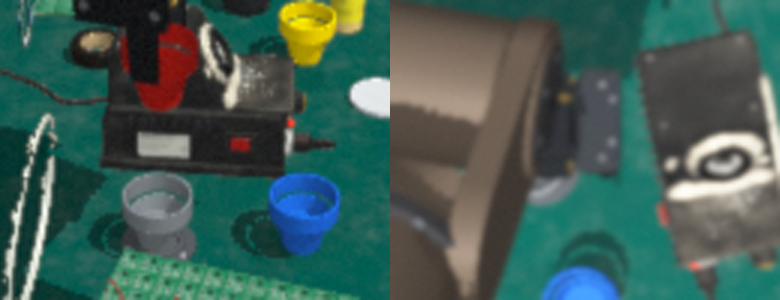

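Red is held over the base, and the grey rim shows clearly in the side crop, centred near (157,191), which is about (242.2,228.6) in the full picture. I cross-check grey's position before descending.

```bash
python3 - <<'E'
from h import *
S=env.read_camera("side")
b=blob(S,"grey",(226,218,258,252))
# left/right collar edges on rows of the collar, rim top row
x,y,w,h=cv2.boundingRect(b[b[:,0,1]<238]); print((x,y,w,h))
def proj(P): 
    r,_=cv2.Rodrigues(np.array(S["R"])); return cv2.projectPoints(np.array([P],float),r,np.array(S["t"]),S["K"],S["dist"])[0][0,0]
a=np.linspace(0,2*np.pi,60)
for X in((541.5,-27),(543,-25),(540,-29),(541,-31)):
    q=np.array([proj((X[0]+31*np.cos(t),X[1]+31*np.sin(t),60)) for t in a]); print(X,q.min(0),q.max(0))
E
```

```text
(231, 222, 23, 16)
(541.5, -27) [230.3 221.1] [254.1 236.5]
(543, -25) [229.5 221.5] [253.3 236.9]
(540, -29) [231.1 220.8] [254.9 236.1]
(541, -31) [231.  220.3] [254.7 235.6]
```

>>> carry_out:
  motion:
    - [1, -4, 30, 0, 1]
    - [0, 0, 35, 0, 1]
    - [0, 0, 30, 0, 1]
    - [0, 0, 15, 0, 1]
    - [0, 0, 6, 0, 1]
    - [0, 0, 6, 0, 1]
    - [0, 0, 4, 0, 1]
    - [0, 0, 2, 0, 1]
    - [0, 0, 0, 0, 1]
    - [0, 0, 0, 0, 1]

```text
t: 6.0
eef_pos: [541.7, -25.8, 76.1]
tcp_rot: [3.141, -0.001, 0.005]
ft_force: [0.4, -0.7, -0.2]
opening: 0.64
grip_force: 30.0
```

>>> carry_out:
  motion:
    - [0, 0, 1, 0, 1]
    - [0, 0, 1, 0, 1]
    - [0, 0, 1, 0, 1]
    - [0, 0, 0.5, 0, 1]
    - [0, 0, 0.5, 0, 1]
    - [0, 0, 0, 0, 1]
    - [0, 0, 0, 0, 1]

```text
t: 6.7
eef_pos: [541.7, -25.8, 71.9]
tcp_rot: [3.141, -0.001, 0.005]
ft_force: [-0.3, 0.5, 5.0]
opening: 0.641
grip_force: 30.0
```

It touches with 5 N at z = 71.9, the expected seated height. I release and head for yellow.

>>> carry_out:
  motion:
    - [0, 0, 0, 0, 0.1]
    - [0, 0, 0, 0, 0.1]
    - [0, 0, 0, 0, 0.1]
    - [0, 0, -30, 0, 0.1]
    - [0, 0, -45, 0, 0.1]
    - [0, 0, -45, 0, 0.1]
    - [0, 0, 0, 0, 0.1]

```text
t: 7.4
eef_pos: [543.5, -26.0, 196.8]
tcp_rot: [3.14, -0.009, 0.005]
ft_force: [0.3, -0.2, -0.3]
opening: 0.898
grip_force: 0.0
```

```bash
python3 -c "
from h import *
S=env.read_camera('side')
b=blob(S,'red',(220,190,265,252));print(cv2.boundingRect(b))
b=blob(S,'grey',(222,218,258,252));print(cv2.boundingRect(b))
delta(485.8,-366.5,122,45)"
```

```text
(231, 216, 25, 21)
(231, 231, 24, 21)
t 7.45 pose [542.4 -25.9 194. ] yaw 0.28643001981336774 -> tool xyz [-58.3 340.3  72. ] turn -44.7 f [ 0.1  0.1 -0.8] grip 0.0 open 85.1
```

>>> carry_out:
  motion:
    - [-7, 42, 0, 0, 0.1]
    - [-7, 42, 0, 0, 0.1]
    - [-7, 42, 0, 0, 0.1]
    - [-7, 43, 0, 0, 0.1]
    - [-7, 43, 0, 0, 0.1]
    - [-7, 43, 0, 0, 0.1]
    - [-7, 43, 0, 0, 0.1]
    - [-8, 43, 0, 0, 0.1]
    - [0, 0, 15, -7.5, 0.1]
    - [0, 0, 15, -7.5, 0.1]
    - [0, 0, 15, -7.5, 0.1]
    - [0, 0, 15, -7.5, 0.1]

```text
t: 8.65
eef_pos: [485.6, -366.7, 129.3]
tcp_rot: [-3.139, 0.001, 0.534]
ft_force: [-0.3, 0.5, -0.5]
opening: 0.901
grip_force: 0.0
```

>>> carry_out:
  motion:
    - [0, 0, 5, -7.5, 0.1]
    - [0, 0, 5, -7.5, 0.1]
    - [0, 0, 0, 0, 0.1]
    - [0, 0, 0, 0, 0.1]
    - [0, 0, 0, 0, 0.1]

```text
t: 9.15
eef_pos: [486.2, -367.0, 121.4]
tcp_rot: [-3.141, 0.0, 0.787]
ft_force: [0.3, 1.0, -0.2]
opening: 0.903
grip_force: 0.0
```

```bash
python3 -c "
from h import *
S=env.read_camera('side')
b=blob(S,'yellow',(280,160,303,192));print(cv2.boundingRect(b))
delta(485.8,-366.5,47,45)"
```

```text
(283, 162, 20, 25)
t 9.2 pose [ 486.2 -367.1  121.6] yaw 45.15662955733844 -> tool xyz [ 0.1 -0.7 74.6] turn 0.2 f [ 1.4 -0.2  0.5] grip 0.0 open 85.1
```

>>> carry_out:
  motion:
    - [0, -1, 25, 0, 0.1]
    - [0, 0, 25, 0, 0.1]
    - [0, 0, 25, 0, 0.1]
    - [0, 0, 0, 0, 0.1]
    - [0, 0, 0, 0, 0.3]
    - [0, 0, 0, 0, 1]
    - [0, 0, 0, 0, 1]
    - [0, 0, 0, 0, 1]
    - [0, 0, 0, 0, 1]

```text
t: 10.1
eef_pos: [485.9, -366.6, 47.7]
tcp_rot: [3.14, -0.0, 0.79]
ft_force: [-1.9, 1.6, 6.9]
opening: 0.635
grip_force: 30.2
```

>>> carry_out:
  motion:
    - [0, 0, -30, 0, 1]
    - [0, 0, -43, 7.5, 1]
    - [0, 0, -43, 7.5, 1]
    - [0, 0, -42, 7.5, 1]
    - [0, 0, 0, 7.5, 1]
    - [0, 0, 0, 7.5, 1]
    - [0, 0, 0, 7.5, 1]
    - [7, -42, 0, 0, 1]
    - [7, -42, 0, 0, 1]
    - [7, -42, 0, 0, 1]
    - [7, -43, 0, 0, 1]
    - [7, -43, 0, 0, 1]

```text
t: 11.3
eef_pos: [519.4, -152.5, 204.9]
tcp_rot: [3.141, -0.0, 0.005]
ft_force: [-0.1, 0.2, -0.3]
opening: 0.635
grip_force: 30.2
```

>>> carry_out:
  motion:
    - [7, -43, 0, 0, 1]
    - [7, -43, 0, 0, 1]
    - [7, -42, 0, 0, 1]
    - [0, 0, 0, 0, 1]
    - [0, 0, 0, 0, 1]
    - [0, 0, 0, 0, 1]
    - [0, 0, 0, 0, 1]

```text
t: 12.0
eef_pos: [539.7, -27.1, 204.7]
tcp_rot: [3.141, -0.0, 0.003]
ft_force: [-0.1, -0.8, -0.6]
opening: 0.635
grip_force: 30.2
```

```bash
python3 -c "
from h import *
delta(541.7,-26,93.5,0)"
```

```text
t 12.0 pose [539.7 -27.1 204.7] yaw 0.20046666720927853 -> tool xyz [  2.   -1.1 111.2] turn 0.2 f [-0.1 -0.8 -0.6] grip 30.18742713611573 open 60.3
```

>>> carry_out:
  motion:
    - [2, -1, 30, 0, 1]
    - [0, 0, 35, 0, 1]
    - [0, 0, 25, 0, 1]
    - [0, 0, 8, 0, 1]
    - [0, 0, 6, 0, 1]
    - [0, 0, 3, 0, 1]
    - [0, 0, 1, 0, 1]
    - [0, 0, 1, 0, 1]
    - [0, 0, 1, 0, 1]
    - [0, 0, 0.5, 0, 1]
    - [0, 0, 0, 0, 1]
    - [0, 0, 0, 0, 1]

```text
t: 13.2
eef_pos: [541.9, -25.0, 94.2]
tcp_rot: [3.141, -0.0, 0.005]
ft_force: [0.4, 0.1, -1.2]
opening: 0.631
grip_force: 30.2
```

>>> carry_out:
  motion:
    - [0, 0, 0.5, 0, 1]
    - [0, 0, 0.5, 0, 1]
    - [0, 0, 0.5, 0, 1]
    - [0, 0, 0, 0, 1]
    - [0, 0, 0, 0, 1]

```text
t: 13.7
eef_pos: [542.2, -25.1, 93.6]
tcp_rot: [3.141, -0.001, 0.005]
ft_force: [-2.3, 0.2, 12.0]
opening: 0.636
grip_force: 30.2
```

It seats at 93.6 with 12 N. I release and go to blue.

>>> carry_out:
  motion:
    - [0, 0, 0, 0, 0.1]
    - [0, 0, 0, 0, 0.1]
    - [0, 0, 0, 0, 0.1]
    - [0, 0, -30, 0, 0.1]
    - [0, 0, -40, 0, 0.1]
    - [0, 0, -35, 0, 0.1]
    - [-30, 11, 0, 0, 0.1]
    - [-30, 11, 0, 0, 0.1]
    - [-30, 11, 0, 0, 0.1]
    - [-29, 10, 0, 0, 0.1]
    - [0, 0, 0, 0, 0.1]
    - [0, 0, 0, 0, 0.1]

```text
t: 14.9
eef_pos: [423.3, -68.9, 197.9]
tcp_rot: [3.141, -0.001, 0.004]
ft_force: [0.4, 0.7, 0.0]
opening: 0.898
grip_force: 0.0
```

```bash
python3 -c "
from h import *
S=env.read_camera('side')
for k,r in(('yellow',(222,180,265,252)),('red',(222,190,265,252)),('grey',(222,222,258,252))):
    print(k,cv2.boundingRect(blob(S,k,r)))
delta(423.2,-68.4,47,0)"
```

```text
yellow (230, 209, 26, 21)
red (231, 226, 24, 11)
grey (230, 231, 25, 21)
t 14.95 pose [423.7 -68.8 197.8] yaw 0.2641450178392856 -> tool xyz [ -0.5  -0.4 150.8] turn 0.3 f [ 0.6 -0.5  0. ] grip 0.0 open 85.6
```

>>> carry_out:
  motion:
    - [0, 0, 40, 0, 0.1]
    - [0, 0, 40, 0, 0.1]
    - [0, 0, 40, 0, 0.1]
    - [0, 0, 20, 0, 0.1]
    - [0, 0, 10, 0, 0.1]
    - [0, 0, 0, 0, 0.1]
    - [0, 0, 0, 0, 0.3]
    - [0, 0, 0, 0, 1]
    - [0, 0, 0, 0, 1]
    - [0, 0, 0, 0, 1]
    - [0, 0, 0, 0, 1]

```text
t: 16.05
eef_pos: [423.3, -68.7, 48.3]
tcp_rot: [3.141, -0.001, 0.005]
ft_force: [-1.2, 0.5, 7.8]
opening: 0.638
grip_force: 29.9
```

>>> carry_out:
  motion:
    - [0, 0, -30, 0, 1]
    - [0, 0, -45, 0, 1]
    - [0, 0, -45, 0, 1]
    - [0, 0, -35, 0, 1]
    - [30, -11, 0, 0, 1]
    - [30, -11, 0, 0, 1]
    - [30, -11, 0, 0, 1]
    - [28, -10, 0, 0, 1]
    - [0, 0, 0, 0, 1]
    - [0, 0, 0, 0, 1]
    - [0, 0, 0, 0, 1]

```text
t: 17.15
eef_pos: [539.9, -25.2, 202.6]
tcp_rot: [3.142, 0.001, 0.005]
ft_force: [-0.0, -0.4, -1.1]
opening: 0.634
grip_force: 29.9
```

```bash
python3 -c "
from h import *
delta(542,-25.5,115.3,0)"
```

```text
t 17.15 pose [539.9 -25.2 202.6] yaw 0.27919837249490276 -> tool xyz [ 2.1  0.3 87.3] turn 0.3 f [-0.  -0.4 -1.1] grip 29.88118642475456 open 60.3
```

>>> carry_out:
  motion:
    - [2, 0, 25, 0, 1]
    - [0, 0, 30, 0, 1]
    - [0, 0, 15, 0, 1]
    - [0, 0, 8, 0, 1]
    - [0, 0, 3, 0, 1]
    - [0, 0, 2, 0, 1]
    - [0, 0, 1, 0, 1]
    - [0, 0, 1, 0, 1]
    - [0, 0, 0.5, 0, 1]
    - [0, 0, 0, 0, 1]
    - [0, 0, 0, 0, 1]

```text
t: 18.25
eef_pos: [542.9, -25.1, 117.2]
tcp_rot: [3.141, -0.0, 0.005]
ft_force: [0.4, 0.9, -0.2]
opening: 0.639
grip_force: 29.9
```

>>> carry_out:
  motion:
    - [0, 0, 1, 0, 1]
    - [0, 0, 0.5, 0, 1]
    - [0, 0, 0.5, 0, 1]
    - [0, 0, 0.5, 0, 1]
    - [0, 0, 0, 0, 1]
    - [0, 0, 0, 0, 1]

```text
t: 18.85
eef_pos: [543.2, -25.1, 115.3]
tcp_rot: [3.141, -0.001, 0.005]
ft_force: [-0.6, 1.0, 8.2]
opening: 0.635
grip_force: 29.9
```

>>> carry_out:
  motion:
    - [0, 0, 0, 0, 0.1]
    - [0, 0, 0, 0, 0.1]
    - [0, 0, 0, 0, 0.1]
    - [0, 0, -25, 0, 0.1]
    - [0, 0, -35, 0, 0.1]
    - [0, 0, -35, 0, 0.1]
    - [-20, 38, 0, 0, 0.1]
    - [-20, 38, 0, 0, 0.1]
    - [-20, 38, 0, 0, 0.1]
    - [-20, 38, 0, 0, 0.1]
    - [-20, 38, 0, 0, 0.1]
    - [-20, 38, 0, 0, 0.1]

```text
t: 20.05
eef_pos: [422.9, -255.0, 209.6]
tcp_rot: [3.141, -0.0, 0.005]
ft_force: [0.8, -0.5, 0.1]
opening: 0.903
grip_force: 0.0
```

>>> carry_out:
  motion:
    - [-20, 38, 0, 0, 0.1]
    - [-12, 20, 20, 0, 0.1]
    - [0, 0, 40, 0, 0.1]
    - [0, 0, 40, 0, 0.1]
    - [0, 0, 30, 0, 0.1]
    - [0, 0, 0, 0, 0.1]
    - [0, 0, 0, 0, 0.1]
    - [0, 0, 0, 0, 0.1]

```text
t: 20.85
eef_pos: [392.8, -312.3, 81.1]
tcp_rot: [3.14, -0.002, 0.005]
ft_force: [0.7, -0.3, -0.4]
opening: 0.902
grip_force: 0.0
```

```bash
python3 see.py c; python3 -c "
from h import *
T=env.read_camera('top');S=env.read_camera('side')
a=blob(T,'blue',(160,180,222,235));c,r=cv2.minEnclosingCircle(a);print(c,r,plane(T,c,123))
for k,r in(('blue',(222,180,265,252)),('yellow',(222,180,265,252)),('red',(222,190,265,252)),('grey',(222,222,258,252))):
    print(k,cv2.boundingRect(blob(S,k,r)))
def proj(P): 
    r,_=cv2.Rodrigues(np.array(S['R'])); return cv2.projectPoints(np.array([P],float),r,np.array(S['t']),S['K'],S['dist'])[0][0,0]
q=np.array([proj((542+31*np.cos(t),-26+31*np.sin(t),123)) for t in np.linspace(0,6.28,60)]); print(q.min(0),q.max(0))
b=blob(S,'white',(300,186,332,206));print(cv2.boundingRect(b))
delta(391.5,-311,10,0)"
```

```text
(183.0, 210.5) 13.200478553771973 [542.3 -26.6 123. ]
blue (230, 203, 26, 21)
yellow (231, 219, 25, 11)
red (231, 226, 24, 11)
grey (230, 231, 25, 21)
[229.  202.2] [253.8 217.2]
(307, 191, 20, 13)
t 21.05 pose [ 392.6 -312.1   80.8] yaw 0.2957960360901732 -> tool xyz [-1.1 -1.1 70.8] turn 0.3 f [ 0.   0.2 -0.2] grip 0.0 open 85.0
```

View pics/c.png

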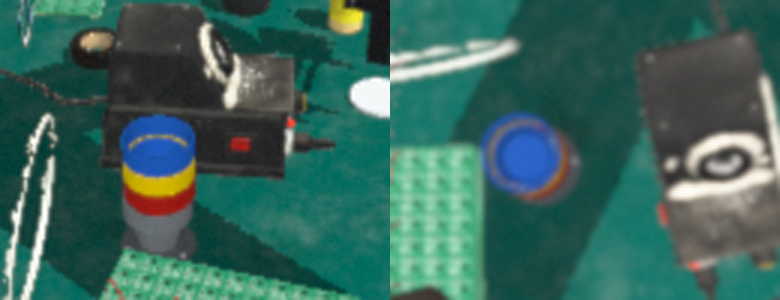

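The stack stands straight and is seated: the blue rim is centred in the top view at (183,210.5), with the colour bands even in the side view. Now the cover.

>>> carry_out:
  motion:
    - [-1, -1, 30, 0, 0.1]
    - [0, 0, 25, 0, 0.1]
    - [0, 0, 8, 0, 0.1]
    - [0, 0, 4, 0, 0.1]
    - [0, 0, 2, 0, 0.1]
    - [0, 0, 1, 0, 0.1]
    - [0, 0, 0, 0, 0.1]
    - [0, 0, 0, 0, 0.1]
    - [0, 0, 0, 0, 0.1]

```text
t: 21.95
eef_pos: [391.4, -310.9, 10.0]
tcp_rot: [3.141, -0.0, 0.005]
ft_force: [-0.1, -0.0, 0.0]
opening: 0.899
grip_force: 0.0
```

>>> carry_out:
  motion:
    - [0, 0, 0.8, 0, 0.2]
    - [0, 0, 0, 0, 0.25]
    - [0, 0, 0, 0, 1]
    - [0, 0, 0, 0, 1]
    - [0, 0, 0, 0, 1]
    - [0, 0, 0, 0, 1]
    - [0, 0, 0, 0, 1]

```text
t: 22.65
eef_pos: [391.2, -310.8, 8.8]
tcp_rot: [3.142, 0.0, 0.005]
ft_force: [0.5, 0.9, -0.3]
opening: 0.665
grip_force: 30.0
```

>>> carry_out:
  motion:
    - [0, 0, -15, 0, 1]
    - [0, 0, -30, 0, 1]
    - [0, 0, -40, 0, 1]
    - [0, 0, -40, 0, 1]
    - [0, 0, -40, 0, 1]
    - [0, 0, -15, 0, 1]
    - [10, -20, 0, 0, 1]
    - [18, -34, 0, 0, 1]
    - [18, -34, 0, 0, 1]
    - [18, -34, 0, 0, 1]
    - [18, -34, 0, 0, 1]
    - [18, -34, 0, 0, 1]

```text
t: 23.85
eef_pos: [490.7, -118.8, 188.9]
tcp_rot: [3.141, -0.0, 0.005]
ft_force: [-0.3, -1.1, -0.3]
opening: 0.661
grip_force: 30.0
```

>>> carry_out:
  motion:
    - [18, -34, 0, 0, 1]
    - [18, -34, 0, 0, 1]
    - [13, -24, 0, 0, 1]
    - [0, 0, 0, 0, 1]
    - [0, 0, 0, 0, 1]
    - [0, 0, 0, 0, 1]
    - [0, 0, 0, 0, 1]

```text
t: 24.55
eef_pos: [538.5, -28.9, 188.9]
tcp_rot: [3.141, 0.0, 0.004]
ft_force: [0.3, -0.4, -0.6]
opening: 0.662
grip_force: 30.0
```

```bash
python3 see.py d; python3 -c "
from h import *
delta(542.3,-25.8,132,0)"
```

```text
t 24.65 pose [538.6 -28.8 188.9] yaw 0.2179507204699432 -> tool xyz [ 3.7 -3.  56.9] turn 0.2 f [ 0.6  1.  -1.1] grip 29.99993473291397 open 63.0
```

View pics/d.png

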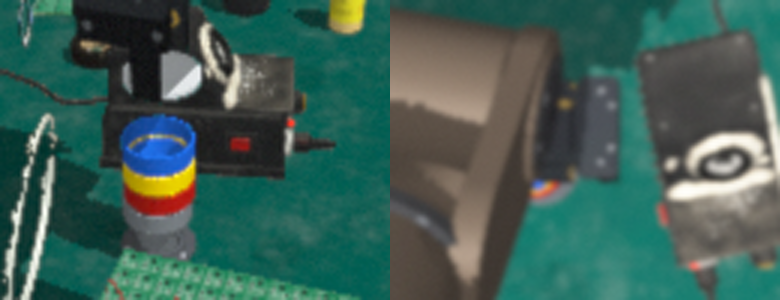

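The cover is held level above the stack. Lowering it slowly onto the blue rim.

>>> carry_out:
  motion:
    - [4, -3, 15, 0, 1]
    - [0, 0, 20, 0, 1]
    - [0, 0, 12, 0, 1]
    - [0, 0, 5, 0, 1]
    - [0, 0, 2, 0, 1]
    - [0, 0, 1, 0, 1]
    - [0, 0, 0, 0, 1]
    - [0, 0, 0, 0, 1]
    - [0, 0, 0, 0, 1]

```text
t: 25.55
eef_pos: [542.9, -25.0, 134.2]
tcp_rot: [3.141, -0.001, 0.005]
ft_force: [-0.1, 1.0, -0.3]
opening: 0.659
grip_force: 30.0
```

>>> carry_out:
  motion:
    - [0, 1, 1, 0, 1]
    - [0, 0, 0.5, 0, 1]
    - [0, 0, 0.5, 0, 1]
    - [0, 0, 0.4, 0, 1]
    - [0, 0, 0.3, 0, 1]
    - [0, 0, 0, 0, 1]
    - [0, 0, 0, 0, 1]

```text
t: 26.25
eef_pos: [543.2, -26.1, 131.7]
tcp_rot: [3.141, -0.001, 0.005]
ft_force: [-0.7, -0.8, 6.9]
opening: 0.665
grip_force: 30.0
```

>>> carry_out:
  motion:
    - [0, 0, 0, 0, 0.25]
    - [0, 0, 0, 0, 0.2]
    - [0, 0, 0, 0, 0.1]
    - [0, 0, 0, 0, 0.1]
    - [0, 0, -15, 0, 0.1]
    - [0, 0, -30, 0, 0.1]
    - [0, 0, -35, 0, 0.1]
    - [-20, 38, 0, 0, 0.1]
    - [-20, 38, 0, 0, 0.1]
    - [-20, 38, 0, 0, 0.1]
    - [-20, 38, 0, 0, 0.1]
    - [-20, 38, 0, 0, 0.1]

```text
t: 27.45
eef_pos: [442.8, -217.8, 211.2]
tcp_rot: [3.141, -0.0, 0.005]
ft_force: [1.8, 0.3, -0.0]
opening: 0.9
grip_force: 0.0
```

```bash
python3 see.py e; python3 -c "
from h import *
T=env.read_camera('top');S=env.read_camera('side')
a=blob(T,'white',(165,190,202,232));c,r=cv2.minEnclosingCircle(a);print(c,r,plane(T,c,129))
b=blob(S,'white',(225,190,262,225));print(cv2.boundingRect(b))
print(cv2.boundingRect(blob(S,'blue',(222,180,265,252))))
for n,w in(('old','pics/top0.png'),):
    o=cv2.imread(w)[:,:,::-1].astype(int)
    for k,(x0,y0,x1,y1) in dict(tip=(340,184,376,218),tape=(280,136,314,168),flux=(342,232,376,264)).items(): print(k,np.abs(o-T['color'])[y0:y1,x0:x1].mean())
delta(0,0,0,0)"
```

```text
(183.3000030517578, 210.6999969482422) 13.408304214477539 [541.1 -28.3 129. ]
(242, 202, 13, 10)
(231, 213, 25, 11)
tip 19.79057734204793
tape 9.603860294117647
flux 20.628982843137255
t 27.65 pose [ 443.5 -217.1  211.1] yaw 0.15834505966806905 -> tool xyz [-442.9 -218.3  211.1] turn 0.2 f [0.3 0.7 0.2] grip 0.0 open 85.4
```

View pics/e.png

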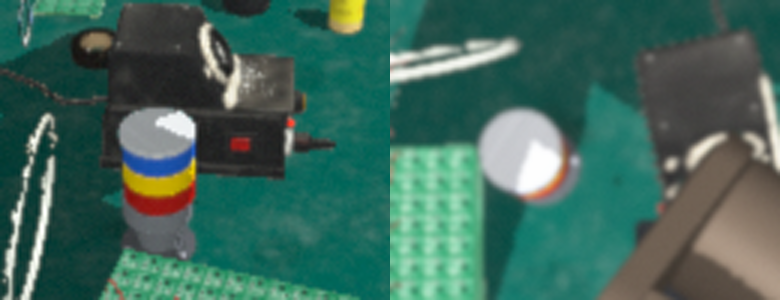

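```bash
python3 - <<'E'
from h import *
T=env.read_camera('top');S=env.read_camera('side')
def proj(C,P): 
    r,_=cv2.Rodrigues(np.array(C['R'])); return cv2.projectPoints(np.array(P,float),r,np.array(C['t']),C['K'],C['dist'])[0][:,0]
a=np.linspace(0,6.28,90)
for n,C,(x0,y0,x1,y1) in(("top",T,(166,192,206,230)),("side",S,(224,196,262,217))):
    m=cv2.inRange(cv2.cvtColor(C['color'],cv2.COLOR_RGB2HSV)[y0:y1,x0:x1],(0,0,100),(180,45,255))
    c=max(cv2.findContours(m,0,1)[0],key=cv2.contourArea)
    x,y,w,h=cv2.boundingRect(c);print(n,"mask x",x+x0-.5,x+x0+w-.5,"y",y+y0-.5,y+y0+h-.5)
    q=proj(C,np.c_[542.3+32.5*np.cos(a),-26.3+32.5*np.sin(a),0*a+129]);print(" expected",q.min(0),q.max(0))
E
```

```text
top mask x 168.5 197.5 y 195.5 225.5
 expected [168.7 196.5] [196.2 224. ]
side mask x 228.5 254.5 y 200.5 216.5
 expected [228.3 199.9] [254.3 215.5]
```

```bash
python3 -c "
from cell import env
print(env.job_done())"
```

```text
the job is handed in; nothing more can be done
None
```

I handed the job in after about 28 s of the 72 s. The red, yellow and blue cups are nested in the grey cup in its base, and the cover lies flat and centred on the blue cup to within about 2 mm. I saw no sign that the flux bottle, tip cleaner or tape roll had moved, though I didn't measure them again, and the hand-in gave no verdict.

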